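# Clamp a fingerboard blank under the indexed end stop

### The job

Press the raised end of the dark wooden blank down until the blank sits flat and level in its bed. Then pull up the red knob of the sliding stop to free its lock pin, slide the stop to the next hole towards the blank so that its two blue prongs reach over the blank's end, and let the pin drop fully home in that hole. Finish while still holding the red knob with the pin fully home; do not let go, and leave the glue bottle, cork block and screwdriver where they are.

Things in the scene. Friction and masses are not known exactly. Their poses are not given: they have to be found in the camera images.
- jig: Fixed plywood board, 110 x 380 x 18 mm. Origin: centre of its underside, on the bench; z up, y along its length. On its -y half is the blank's bed, 18 mm above the bench, with 6 mm high wooden rails at both sides and the -y end (about 2 mm play). On its +y half a steel bar 24 mm wide (y = 0 to 185 mm, x = 0, top 32 mm up) carries the sliding stop; holes at y = 25, 75 and 125 mm.
- next_hole (a point): Mouth of the 10 mm hole in the bar's top that the pin must go into, 32 mm above the bench, at jig y = 25 mm: 50 mm from the hole (jig y = 75 mm) where the stop starts, towards the blank. Axes as the jig's.
- blank_centre (a point): Centre of the loose dark brown wooden blank, 45 (x) x 150 (y) x 8 mm, about 60 g; z is its thickness, +y points to the end next to the stop. At the start that end is about 10 mm up on a stiff brass lifter pin, the other end rests on the bed. Lying flat, its centre is 22 mm and its top 26 mm above the bench, near jig y = -90 mm.
- press_spot (a point): A good spot to press the blank: on its top face, 40 mm from its centre towards the raised end, free from above. The lifter pin below (15 mm nearer the raised end) has no spring: it sinks under about 2.5 N and stays down. Fully down, this spot is 26 mm above the bench.
- knob (a point): Centre of the red plunger knob on the sliding stop: upright cylinder, 28 mm diameter, 28 mm high. With the pin home its centre is 82 mm and its top 96 mm above the bench. Under it a 10 mm stem, then a 20 mm wide boss (top 60 mm up), then the stop's aluminium body, 44 mm wide, 56 mm long, top 50 mm up. The knob slides with the stop. Axes as the jig's.
- prong_tips (a point): Midway between the tips of the stop's two blue prongs, which stick out 27 mm from its body towards the blank, 29 to 34 mm above the bench. They pass 3 mm above a blank that lies flat, but run into one that does not. Axes as the jig's.
- plunger (a joint): How far knob and pin are pulled up, in m: 0 = pin fully home, 8 mm deep in a hole; 0.012 = fully pulled. A spring drives it down, 3 N at home, 6 N fully pulled. The round-ended 8 mm pin is free of the hole from 0.008; between holes it rides on the bar at about 0.008 and over a hole it falls home by itself.
- section (a joint): How far the stop has slid towards the blank (along the jig's -y), in m: 0 = over the middle hole, where it starts locked; 0.050 = over the next hole towards the blank; the end of travel is 0.060. Sliding friction is about 2 N; with the pin home it has 1 mm of play.
- glue_centre (a point): Centre of a loose white glue bottle, 52 mm diameter, 130 mm high, orange cap. Leave alone.
- cork_centre (a point): Centre of a loose cork sanding block 60 x 100 x 35 mm. Leave alone.
- screwdriver: Loose screwdriver with yellow handle, lying on the bench along the jig's far side; origin under its middle. Leave alone.
Not all that is in view belongs to the job. There is more than one size of the part that bears blank_centre; the job needs the middle-sized.

How it is judged (in metres and radians):
On the way, in this order (a step that is already met when the one before it is completed fails the run):
1. the blank lies flat and level in its bed, the stop still in its first hole (angle between blank_centre's own z axis and vertical below 0.02 rad and z of blank_centre in the frame of jig below 0.024 m and value of joint section below 0.005 m), for 0.2 s.
2. the plunger is pulled clear of the hole (value of joint plunger above 0.006 m), for 0.1 s.
At the end, for the whole second after the job is handed in: The stop is at the next hole (0.050 m, within 2.5 mm), its pin home (within 2 mm), the fingers still hold or press the knob (over 1.5 N), and the blank lies level (under 0.02 rad) on its bed (centre 20.5 to 24 mm up, within about 7 mm of its place along the jig) (value of joint section between 0.0475 and 0.0525 m and value of joint plunger below 0.002 m and contact force between the fingers and plunger above 1.5 N and angle between blank_centre's own z axis and vertical below 0.02 rad and z of blank_centre in the frame of jig between 0.0205 and 0.024 m and y of blank_centre in the frame of jig between -0.097 and -0.082 m); the arm keeps its last pose, push and grip.
It fails at once if the glue bottle is moved over 20 mm (distance of glue_centre from where it was at the start of the episode above 0.02 m).
It fails at once if the cork block is moved over 20 mm (distance of cork_centre from where it was at the start of the episode above 0.02 m).
It fails at once if the screwdriver is moved over 20 mm (distance of screwdriver from where it was at the start of the episode above 0.02 m).
It also fails if it takes over 48 s, if anything falls off the work surface, if the arm or the gripper's body presses on something with over 40 N, if the wrist force passes 120 N, or if a joint passes its speed limit or range.

### The arm

A 6-joint arm with a two-finger parallel gripper is mounted at the origin on the work surface. World frame = base frame: x ahead of the robot, y to its left, z up, the work surface at z = 0. Lengths are in mm, angles in rad, forces in N, time in s.
With the tool pointing down it reaches from about 350 to 875 mm from the base axis. Payload 4.2 kg.
Tool frame: the origin (TCP) lies between the finger pads; the fingertips stand 11 mm ahead of it and the grasp point (between the pads) lies 8 mm behind it; z points along the fingers, y is the direction in which the jaws open and shut (so a half turn about z gives the same grasp; the last joint's range is limited). The gripper opens to 85 mm and grips with 20 to 120 N. Pads are 22 mm wide; open, the fingers measure 114 mm over their backs; the gripper's body (76 mm by 85 mm) begins 54 mm behind the grasp point. The pads swing forward as they close: fully open they stand 13 mm farther back than shut.
Start: joints at [1.599, 0.385, 0.008, 0, -1.194, -0.259], TCP at [142.941, 608.413, 203.012] pointing down, gripper open.
Joint ranges: [-3.14, 3.14], [-1.21, 2.06], [-1.07, 1.41], [-3.16, 2.05], [-2.99, -0.16], [-3.1, 3.1]. Speed limits (rad/s): [2.79, 2.79, 3.14, 3.14, 3.14, 3.14].

### API

Orientations are given as a unit quaternion [x, y, z, w].
In Python, from plant import bot gives the robot as it stands. Calls block until the motion is done:
- bot.goto(position, orientation): joint-space move of the TCP to a pose.
- bot.move_straight(position, ori=None, speed=150, f_stop=None): straight line of the TCP; ori=None keeps the orientation; speed is the mean speed in mm/s. With f_stop (N) it stops when the force on the tool has changed by that much, and returns True; else False.
- bot.movej(angles): joint-space move.
- bot.gripper_open() and bot.gripper_close(): open the fingers fully, or close them until they stop; the grip force is fixed at half the most.
- bot.sleep(seconds).
- bot.ik(position, orientation): joint angles nearest the present ones, or None.
- bot.sense(): the state.
- bot.read_camera(name): name is "scene" or "top" or "wrist"; returns the picture (400x640x3 uint8, red, green, blue); there is no depth.
- bot.get_calibration(name): a dict with "fov_y" (degrees; the focal length in pixels is half the picture's height over the tangent of half this angle, whatever the lens; pixels are square), "cx", "cy" (the principal point, pixels), "dist" ([k1, k2, p1, p2, k3] as OpenCV has them; the pictures are not rectified), "R" (3x3) and "t" (3): a world point X has camera coordinates R X + t; the wrist camera has in their place "tool_from_camera" (4x4, takes a point from camera to tool coordinates, whose origin is the TCP and whose axes are the flange's). Camera axes: x right, y down, z forward; pixel columns grow to the right and rows downward; lengths in mm; the calibration is good to about 2 mm. A picture is of the moment at which its call begins: read the wrist's pose just before it. get_calibration takes no time and is no camera call.
A pose or a line that the arm cannot do raises bot.MotionError and nothing moves.
- bot.close_job(): hands the job in, once; it reports no verdict.
The state is a dict: "clock": time; "qpos": joint angles; "dq": joint speeds; "effort": joint torques, N m; "tcp_pos": TCP position; "ee_rot": TCP orientation; "wrist_force": force on the tool from outside, world axes, zero at the start; "moment": the same for the moment, N m; "gripper_width": opening from 0.0 (shut) to 1.0 (fully open).
Only numpy, scipy, OpenCV 4.12 (cv2) and the standard library are available. Lean on these libraries where they do the work, as an engineer would, in place of code of your own. Each camera call takes 0.05 s, during which the arm holds its last target. There are 200 camera calls.

## Working session

There is one attempt and no reset: what is moved stays moved. The work goes in short steps, each a Python script; the robot and the scene stay as the last script left them, time stands still between calls to the robot, and variables do not carry over. Pictures are saved under pics/ and viewed, about 8 in all and at most 12, crops included, and the job is handed in when it is done.

```bash
ls; mkdir -p pics
python3 - <<'E'
from plant import bot
import cv2,numpy as np
for n in("scene","top"):
    cv2.imwrite(f"pics/{n}0.png",bot.read_camera(n)[:,:,::-1])
    c=bot.get_calibration(n); print(n,{k:np.round(v,4).tolist() for k,v in c.items()})
print(bot.get_calibration("wrist")); print(bot.sense())
E
```

```text
pics
scene {'fov_y': 46.8878, 'cx': 318.4493, 'cy': 195.2996, 'dist': [-0.0589, 0.0, 0.0, 0.0, 0.0], 'R': [[0.8168, 0.5768, -0.0124], [0.5044, -0.7244, -0.47], [-0.28, 0.3777, -0.8826]], 't': [-434.9593, -258.6496, 1479.2818]}
top {'fov_y': 48.0484, 'cx': 318.4353, 'cy': 195.6918, 'dist': [0.0156, 0.0, 0.0, 0.0, 0.0], 'R': [[0.0224, -0.9995, 0.0202], [-0.9946, -0.0243, -0.1011], [0.1016, -0.0179, -0.9947]], 't': [-38.5773, 548.4179, 1221.4109]}
{'fov_y': 59.402735085373585, 'cx': 317.031687214944, 'cy': 200.39624275637817, 'dist': array([-0.05891369,  0.        ,  0.        ,  0.        ,  0.        ]), 'tool_from_camera': array([[-1.27598940e-03, -9.66143138e-01, -2.58003507e-01,
         6.45209357e+01],
       [ 9.99999155e-01, -1.16863763e-03, -5.69438346e-04,
         1.24302033e-01],
       [ 2.48646343e-04, -2.58004016e-01,  9.66143812e-01,
        -1.70520233e+02],
       [ 0.00000000e+00,  0.00000000e+00,  0.00000000e+00,
         1.00000000e+00]])}
{'clock': 0.1, 'qpos': array([ 1.59858008e+00,  3.85469515e-01,  6.74740531e-03, -4.20415682e-04,
       -1.19400664e+00, -2.58600373e-01]), 'dq': array([-2.95398345e-04, -2.52440294e-03,  3.35128480e-03,  2.73465861e-03,
        6.36243209e-05, -3.94669564e-04]), 'effort': array([ 1.47164763e-03, -3.93317342e+01,  1.88929778e+01,  4.19796467e+00,
       -2.58852793e-03,  7.72088420e-07]), 'tcp_pos': array([142.84128317, 607.85745943, 202.03341642]), 'ee_rot': array([ 9.93338436e-01, -1.15229251e-01, -5.55062357e-05,  9.84202730e-04]), 'wrist_force': array([0.04083388, 1.02918914, 0.25655022]), 'moment': array([-0.00755566,  0.00944802,  0.01777262]), 'gripper_width': 0.9973227996007418}
```

View pics/top0.png

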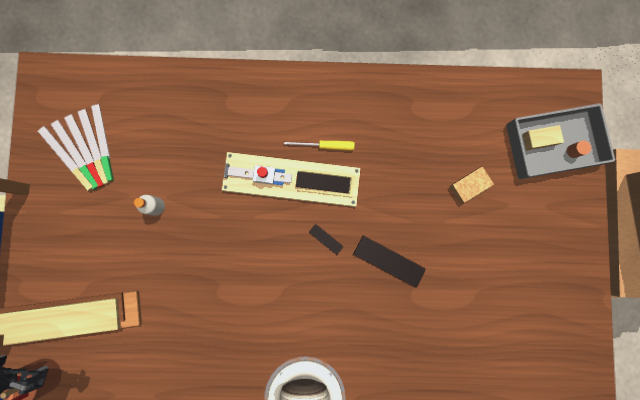

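View pics/scene0.png

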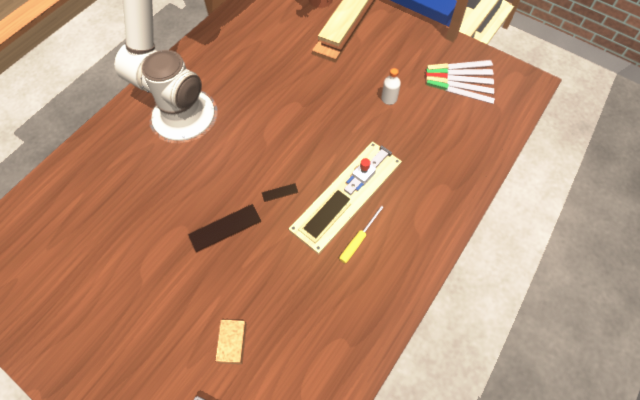

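The top view shows the jig with corners near (228,153), (360,168), (356,206) and (222,190). The red knob is at (263,172) and the middle-sized blank at about (323,182). The other two dark blanks, bench side, are decoys.

```bash
cat > h.py <<'E'
from plant import bot
import cv2,numpy as np
from scipy.spatial.transform import Rotation as Ro
def cam(name,pose=None):
    c=bot.get_calibration(name); f=200/np.tan(np.radians(c["fov_y"])/2)
    K=np.array([[f,0,c["cx"]],[0,f,c["cy"]],[0,0,1.]])
    if name=="wrist":
        s=pose; T=np.array(c["tool_from_camera"]); Rt=Ro.from_quat(s["ee_rot"]).as_matrix()
        Rw=Rt@T[:3,:3]; o=Rt@T[:3,3]+s["tcp_pos"]
    else:
        Rw=np.array(c["R"]).T; o=-Rw@np.array(c["t"])
    return K,np.array(c["dist"]),Rw,o
def ray(cm,px):
    K,d,Rw,o=cm
    u=cv2.undistortPoints(np.array(px,float).reshape(-1,1,2),K,d)[:,0]
    return o,np.c_[u,np.ones(len(u))]@Rw.T
def onz(cm,px,z):
    o,d=ray(cm,px); return o+d*((z-o[2])/d[:,2])[:,None]
def cross(c1,p1,c2,p2):
    A=[];b=[]
    for c,p in((c1,p1),(c2,p2)):
        o,d=ray(c,[p]);d=d[0]/np.linalg.norm(d[0]);P=np.eye(3)-np.outer(d,d);A.append(P);b.append(P@o)
    return np.linalg.lstsq(np.vstack(A),np.hstack(b),rcond=None)[0]
def blob(m):
    c=max(cv2.findContours(m.astype(np.uint8),cv2.RETR_EXTERNAL,cv2.CHAIN_APPROX_NONE)[0],key=cv2.contourArea)
    M=cv2.moments(c); return np.array([M["m10"],M["m01"]])/M["m00"],c
def hsv(im): return cv2.cvtColor(im,cv2.COLOR_RGB2HSV).astype(int)
def red(im):
    h=hsv(im); return ((h[...,0]<6)|(h[...,0]>174))&(h[...,1]>190)&(h[...,2]>120)
E
python3 - <<'E'
from h import *
k={}
for n,(x0,x1,y0,y1) in {"top":(215,370,145,215),"scene":(280,410,130,255)}.items():
    im=bot.read_camera(n); h=hsv(im); w=np.zeros(h.shape[:2],bool); w[y0:y1,x0:x1]=1
    p,c=blob(red(im)&w); print(n,"red",p,cv2.contourArea(c)); k[n]=p
    m=(h[...,0]>=18)&(h[...,0]<40)&(h[...,2]>140)&(h[...,1]<150)&w
    m=cv2.morphologyEx(m.astype(np.uint8),cv2.MORPH_CLOSE,np.ones((5,5)))
    p,c=blob(m); r=cv2.minAreaRect(cv2.convexHull(c)); q=onz(cam(n),cv2.boxPoints(r),18)
    print(r,q.round(1).tolist(),"centre",q.mean(0).round(1),"sides",np.linalg.norm(q-np.roll(q,1,0),axis=1).round(1))
print("knob",cross(cam("top"),k["top"],cam("scene"),k["scene"]))
for n in k: print(onz(cam(n),[k[n]],86))
E
```

```text
top red [264.66666667 174.66666667] 0.5
((290.6128234863281, 178.8935546875), (135.8255615234375, 39.19877624511719), 6.842773914337158) [[558.8, 247.4, 18.0], [669.6, 239.1, 18.0], [633.2, -142.8, 18.0], [522.5, -131.1, 18.0]] centre [596.   53.1  18. ] sides [380.2 111.1 383.6 111.4]Traceback (most recent call last):
  File "<stdin>", line 5, in <module>
  File "h.py", line 25, in blob
    c=max(cv2.findContours(m.astype(np.uint8),cv2.RETR_EXTERNAL,cv2.CHAIN_APPROX_NONE)[0],key=cv2.contourArea)
ValueError: max() iterable argument is empty
```

```bash
cat >> h.py <<'E'
yaw=-0.0953; J0=np.array([596.,53.1,0.])
def setjig(y,o):
    global yaw,J0; yaw=y;J0=np.array(o)
def W(p): return Ro.from_euler("z",yaw).apply(p)+J0
def toJ(p): return Ro.from_euler("z",-yaw).apply(np.asarray(p)-J0)
def down(): return (Ro.from_euler("z",yaw)*Ro.from_euler("x",np.pi)).as_quat()
E
python3 - <<'E'
from h import *
bot.goto(W([0,0,170]),down()); bot.sleep(.3)
s=bot.sense(); im=bot.read_camera("wrist"); cv2.imwrite("pics/w1.png",im[:,:,::-1])
np.save("w1.npy",im); import pickle; pickle.dump(s,open("w1.pkl","wb"))
print(s["clock"],s["tcp_pos"],toJ(s["tcp_pos"]),s["wrist_force"])
E
```

```text
3.0417 [595.97473855  53.49105456 169.99691943] [-6.23579360e-02  3.86876331e-01  1.69996919e+02] [ 0.5572176  -0.24898007  0.10893058]
```

View pics/w1.png

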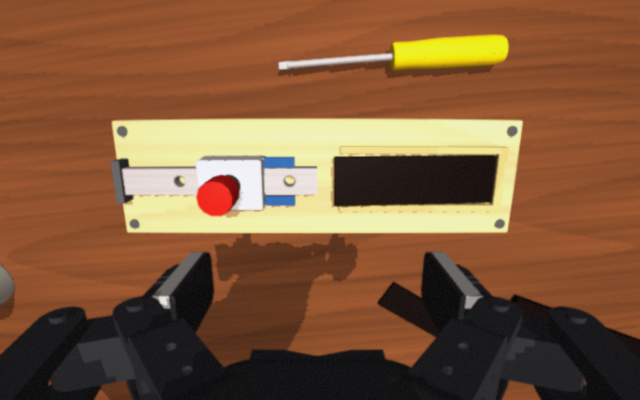

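The wrist view shows the jig with top corners (112,121), (521,121), (508,233) and (127,233). The holes are at about (181,181) and (290,181), the knob at (218,195), and the blank spans columns 334–497. I'll measure from these.

Run:
```python
from h import *
import pickle
im=np.load("w1.npy"); s=pickle.load(open("w1.pkl","rb")); cm=cam("wrist",s); h=hsv(im)
w=np.zeros(h.shape[:2],bool); w[100:245,90:540]=1
m=((h[...,0]>=18)&(h[...,0]<40)&(h[...,2]>140)&(h[...,1]<160)&w)
p,c=blob(m); hull=cv2.convexHull(c)
q=cv2.approxPolyDP(hull,6,True)[:,0]; print("jig px",q.tolist())
P=onz(cm,q,18)
print("jig",P.round(1).tolist(),"mean",P.mean(0).round(1),"sides",np.linalg.norm(P-np.roll(P,1,0),axis=1).round(1))
r=cv2.minAreaRect(onz(cm,hull[:,0],18)[:,:2].astype(np.float32)); print("rect",r)
for x0,x1 in((170,192),(280,300)):
    g=im[172:190,x0:x1].astype(int); sel=g.sum(2)<(g.sum(2).max()*0.72); yy,xx=np.nonzero(sel)
    px=[xx.mean()+x0,yy.mean()+172]; X=onz(cm,[px],32)[0]; print("hole",px,sel.sum(),X.round(1),toJ(X).round(1))
pk,c=blob(red(im)&w); print("red",pk,cv2.boundingRect(c),toJ(onz(cm,[pk],86)[0]).round(1))
d=(h[...,2]<70)&w; d[:, :325]=0; d[:,505:]=0
pb,c=blob(d); qb=cv2.boxPoints(cv2.minAreaRect(c))
for z in(26,31,36): print("blank",z,toJ(onz(cm,qb,z)).round(1).tolist())
```

```text
jig px [[522, 121], [505, 232], [128, 232], [112, 121], [164, 119]]
jig [[631.6, -139.0, 18.0], [524.2, -127.1, 18.0], [560.1, 245.9, 18.0], [667.7, 236.0, 18.0], [664.1, 186.9, 18.0]] mean [609.5  80.5  18. ] sides [327.5 108.  374.8 108.1  49.3]
rect ((596.3104858398438, 53.80958557128906), (378.20806884765625, 109.77750396728516), 84.53759002685547)
hole [np.float64(178.01351351351352), np.float64(181.28378378378378)] 74 [608.1 179.   32. ] [1.000e-01 1.265e+02 3.200e+01]
hole [np.float64(288.25), np.float64(183.55555555555554)] 36 [596.3  79.6  32. ] [-2.2 26.4 32. ]
red [215.70957413 195.88392571] (197, 176, 36, 39) [ 0.  76.7 86. ]
blank 26 [[20.8, -15.0, 26.0], [23.7, -162.7, 26.0], [-21.9, -169.3, 26.0], [-24.2, -16.2, 26.0]]
blank 31 [[21.5, -14.8, 31.0], [24.3, -160.1, 31.0], [-20.5, -166.6, 31.0], [-22.8, -16.0, 31.0]]
blank 36 [[22.2, -14.5, 36.0], [25.0, -157.5, 36.0], [-19.1, -163.9, 36.0], [-21.3, -15.7, 36.0]]
```

Jig pose, holes and knob agree to about 1 mm in two cameras, with sides of 378 x 110 mm. Next I press the blank.

```bash
sed -i 's/^yaw=.*/yaw=-0.0953; J0=np.array([596.3,54.2,0.])/' h.py
python3 - <<'E'
from h import *
bot.gripper_close(); bot.goto(W([0,-50,75]),down())
f0=bot.sense()["wrist_force"]
r=bot.move_straight(W([0,-50,34]),speed=25,f_stop=12); bot.sleep(.3)
s=bot.sense(); print(r,toJ(s["tcp_pos"]).round(2),s["wrist_force"]-f0,s["clock"])
bot.move_straight(W([0,-50,110]),speed=100)
bot.goto(W([0,0,170]),down()); bot.gripper_open();bot.sleep(.2)
s=bot.sense(); im=bot.read_camera("wrist"); cm=cam("wrist",s)
cv2.imwrite("pics/w2.png",im[90:250,90:540,::-1])
h=hsv(im); d=(h[...,2]<70); d[:100]=0;d[245:]=0;d[:,:325]=0; d[:,505:]=0
pb,c=blob(d); print(toJ(onz(cm,cv2.boxPoints(cv2.minAreaRect(c)),26)).round(1).tolist(),s["clock"])
w=np.zeros(d.shape,bool); w[100:245,90:540]=1
pk,c=blob(red(im)&w); print("red",pk,toJ(onz(cm,[pk],86)[0]).round(1))
E
```

```text
False [ 3.000e-02 -4.998e+01  3.405e+01] [-0.54367191  1.06452043 -0.09092354] 6.4583
[[20.8, -15.5, 26.0], [23.2, -164.1, 26.0], [-22.4, -170.6, 26.0], [-24.2, -16.6, 26.0]] 8.7583
red [216.92782027 196.31851498] [-0.2 75.5 86. ]
```

View pics/w2.png

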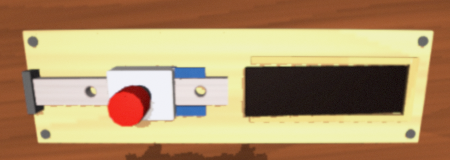

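The press met no force at TCP z = 34, so it may not have reached the blank. I'll check that the gripper shut and probe lower.

Run:
```python
from h import *
bot.gripper_close(); print(bot.sense()["gripper_width"]); bot.goto(W([0,-50,70]),down())
f0=bot.sense()["wrist_force"]
for z in (50,44,40,37,34,31,28,25,23):
    r=bot.move_straight(W([0,-50,z]),speed=30,f_stop=12)
    s=bot.sense(); print(z,r,toJ(s["tcp_pos"]).round(2),(s["wrist_force"]-f0).round(2),s["clock"])
    if r: break
np.save("w3.npy",bot.read_camera("scene")); im=np.load("w3.npy")[120:270,270:430,::-1]
cv2.imwrite("pics/s3.png",cv2.resize(im,None,fx=4,fy=4,interpolation=cv2.INTER_CUBIC))
```

```text
0.0010493608013265288
50 False [  0.15 -50.01  50.04] [ 0.54  0.6  -0.82] 10.9167
44 False [ -0.22 -50.11  43.69] [ 0.25 -0.79 -1.11] 11.2667
40 False [ -0.15 -50.06  39.77] [ 0.71  0.38 -0.66] 11.55
37 False [ -0.16 -50.04  36.76] [ 0.02  0.37 -1.47] 11.8
34 False [ -0.19 -50.06  33.74] [ 0.48 -0.19 -1.59] 12.05
31 False [ -0.18 -50.07  30.74] [ 0.06 -0.18 -0.4 ] 12.3
28 False [ -0.18 -50.05  27.75] [ 0.79  0.71 -1.14] 12.55
25 False [ -0.17 -50.05  24.75] [ 0.58  0.24 -0.82] 12.8
23 False [ -0.1  -50.02  22.87] [ 1.6  -0.72 -1.4 ] 13.05
```

View pics/s3.png

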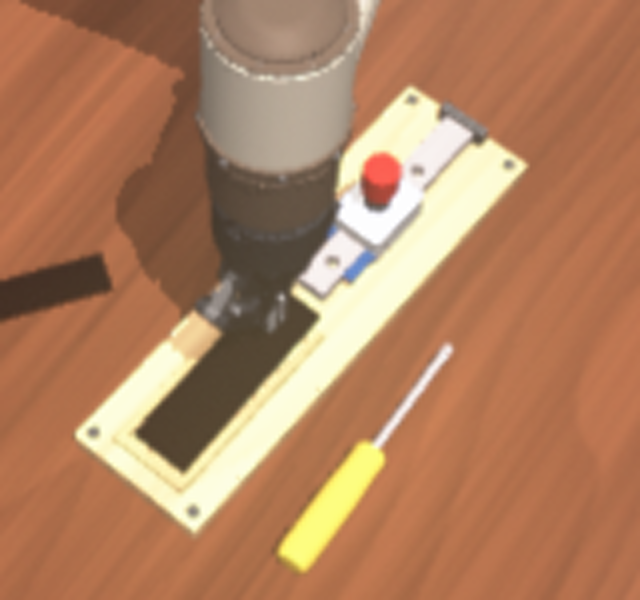

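The fingers seem to sit on the robot's side of the blank: the pad is at crop pixel (190,340), off the jig's near edge. I'll check the jig and fingertip positions through the scene camera.

Run:
```python
from h import *
sc=cam("scene"); s=bot.sense()
print("jig corners by scene",onz(sc,[[289.5,228.75],[318.75,253],[401.75,161.25],[372.5,142]],18).round(1).tolist())
print("by estimate",[W([a,b,18]).round(1).tolist() for a,b in((-55,-190),(55,-190),(55,190),(-55,190))])
print("knob scene",onz(sc,[[270+380/4,120+178/4]],84).round(1), "est",W([0,75,84]))
for z in(12,40):print("tip scene at z",onz(sc,[[270+190/4,120+345/4]],z).round(1))
print("tcp",s["tcp_pos"],s["ee_rot"],down(),s["qpos"])
im=bot.read_camera("wrist"); cv2.imwrite("pics/w4.png",im[:,:,::-1])
im=bot.read_camera("top"); cv2.imwrite("pics/t4.png",cv2.resize(im[120:330,200:420,::-1],None,fx=3,fy=2.8))
```

```text
jig corners by scene [[526.5, -129.1, 18.0], [633.3, -140.9, 18.0], [668.6, 236.2, 18.0], [560.7, 245.2, 18.0]]
by estimate [[523.5, -129.7, 18.0], [633.0, -140.2, 18.0], [669.1, 238.1, 18.0], [559.6, 248.6, 18.0]]
knob scene [[603.  126.8  84. ]] est [603.43668587 128.85967931  84.        ]
tip scene at z [[547.9 -26.2  12. ]]
tip scene at z [[556.3 -37.4  40. ]]
tcp [591.52610053   4.42794213  22.97027582] [ 9.98865871e-01 -4.76127061e-02 -4.02953282e-05  2.71936460e-05] [ 9.98864954e-01 -4.76319703e-02 -2.91661700e-18  6.11628384e-17] [ 2.81039656e-01  5.12657045e-01 -2.91885828e-01  3.67156761e-05
 -7.66347287e-01  1.19446879e+00]
```

View pics/w4.png

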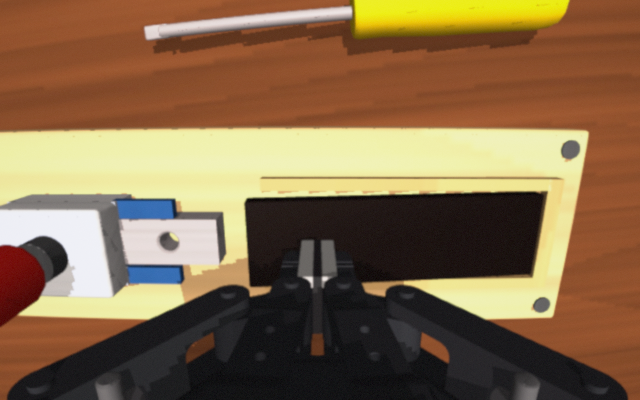

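All three cameras agree on the jig to about 3 mm. In this picture the closed tips, at about (317,240), are over the blank but visibly above it. In the first wrist view the jaws were 215 px apart for 85 mm, which puts them about 139 mm from the camera. From the given geometry it should be about 179 mm. So the real fingertips are some 30–40 mm behind where the tool frame says. I'll calibrate by touch, using the known 26 mm height of the pressed blank.

Run:
```python
from h import *
f0=bot.sense()["wrist_force"]
for z in range(20,-21,-3):
    r=bot.move_straight(W([0,-50,z]),speed=25,f_stop=12)
    s=bot.sense(); print(z,r,toJ(s["tcp_pos"]).round(2),(s["wrist_force"]-f0).round(2),s["clock"])
    if r: break
bot.sleep(.1);s=bot.sense();print(toJ(s["tcp_pos"]).round(2),(s["wrist_force"]-f0).round(2))
```

```text
20 False [ -0.2  -50.08  19.72] [-0.11 -1.19  0.02] 13.4667
17 False [ -0.2  -50.07  16.73] [ 0.6  -0.86 -0.97] 13.7333
14 False [ -0.17 -50.06  13.78] [ 0.41 -0.8   0.69] 14.0
11 False [ -0.15 -50.09  10.77] [ 0.1  -0.75 -0.52] 14.2667
8 False [ -0.17 -50.06   7.76] [ 0.57 -1.27 -0.58] 14.5333
5 False [  0.08 -49.96   4.96] [ 0.39 -1.42 -0.29] 14.8
2 False [ 3.000e-02 -4.997e+01  1.860e+00] [ 0.46 -0.59  0.55] 15.0667
-1 False [ -0.13 -50.05  -1.27] [0.47 0.3  0.61] 15.3333
-4 True [  0.06 -50.08  -2.16] [ 1.25 -0.23  3.96] 15.5417
[  0.06 -50.05  -2.17] [0.03 0.51 3.38]
```

Run:
```python
from h import *
f0=np.zeros(3)
for z in (-4,-6,-8,-10,-12,-14,-16):
    r=bot.move_straight(W([0,-50,z]),speed=20,f_stop=15)
    s=bot.sense(); print(z,r,toJ(s["tcp_pos"]).round(2),s["wrist_force"].round(2),s["clock"])
    if s["wrist_force"][2]>11: break
bot.sleep(.2);s=bot.sense();print(toJ(s["tcp_pos"]).round(2),s["wrist_force"].round(2))
im=bot.read_camera("wrist"); cv2.imwrite("pics/w5.png",im[:,:,::-1])
```

```text
-4 False [  0.09 -50.08  -2.23] [-3.36  1.73 12.28] 15.8917
[  0.11 -50.04  -2.19] [-3.42  0.63 12.2 ]
```

View pics/w5.png

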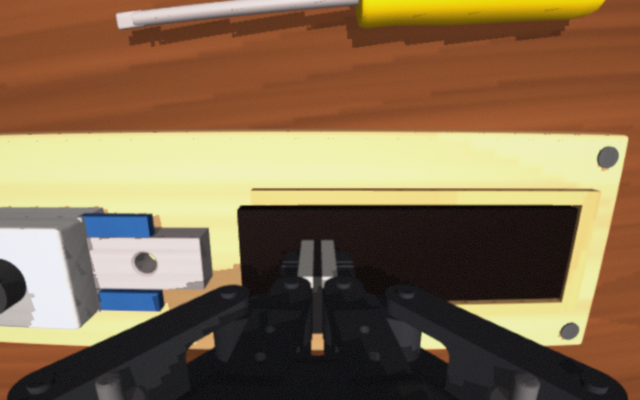

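Run:
```python
from h import *
a=cv2.imread("pics/scene0.png"); b=bot.read_camera("scene")[:,:,::-1]
K,d,Rw,o=cam("scene")
def proj(p): return cv2.projectPoints(np.array([W(p)]),cv2.Rodrigues(Rw.T)[0],-Rw.T@o,K,d)[0].ravel().round(1)
print("far corner flat",proj([22,-15,26]),"raised",proj([22,-15,36]),"other end",proj([22,-165,26]))
tri=[cv2.resize(i[180:250,290:370],None,fx=4.9,fy=4.9,interpolation=cv2.INTER_CUBIC) for i in(a,b)]
cv2.imwrite("pics/cmp.png",np.hstack(tri))
im=cv2.imread("pics/w5.png"); s=bot.sense(); cm=cam("wrist",s); h=hsv(im[:,:,::-1])
for x in (242,246,250,540,555):
    c=h[190:320,x,2]; r=np.nonzero(c<60)[0]; r0,r1=r[0]+190,r[-1]+190
    for z in (26,36): P=toJ(onz(cm,[[x,r0],[x,r1]],z)); print(x,r0,r1,z,P[:,:2].round(1).tolist(),"width",round(P[0,0]-P[1,0],1))
```

```text
far corner flat [350.4 200. ] raised [350.6 198.4] other end [315.6 237.6]
242 206 319 26 [[24.1, -18.2], [-30.7, -15.0]] width 54.8
242 206 319 36 [[27.0, -20.4], [-24.0, -17.4]] width 51.0
246 206 319 26 [[24.1, -19.9], [-30.7, -16.8]] width 54.8
246 206 319 36 [[27.0, -22.0], [-24.0, -19.1]] width 51.0
250 206 319 26 [[24.1, -21.6], [-30.7, -18.7]] width 54.8
250 206 319 36 [[27.0, -23.6], [-24.0, -20.9]] width 51.0
540 206 297 26 [[24.1, -146.5], [-20.3, -154.6]] width 44.4
540 206 297 36 [[27.0, -139.7], [-14.3, -147.2]] width 41.3
555 206 297 26 [[24.1, -153.4], [-20.5, -162.1]] width 44.6
555 206 297 36 [[27.0, -146.1], [-14.5, -154.2]] width 41.5
```

View pics/cmp.png

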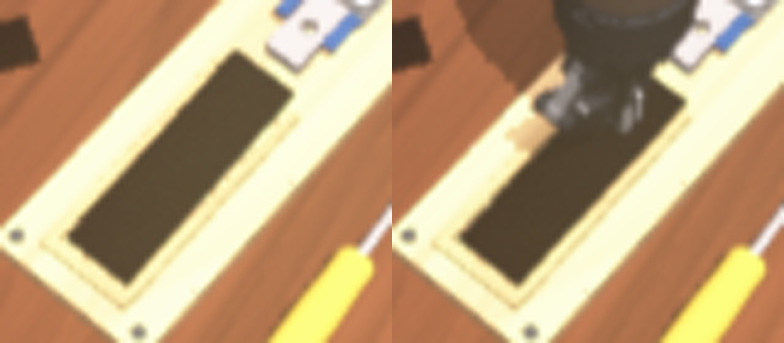

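The left half of the comparison shows the blank before, the right half with the gripper pressing. In the latest wrist picture the blank's far edge is on row 206 at both ends, parallel to the jig edge. Before pressing it ran from row 199 to 192. So the blank is now level, and with its top at 26 mm the shut tips are 28 mm behind the reported TCP. I'll retreat to the w4 pose to confirm, then grasp using that offset.

Run:
```python
from h import *
bot.move_straight(W([0,-50,23]),speed=60); bot.sleep(.15)
s=bot.sense();im=bot.read_camera("wrist"); cm=cam("wrist",s); 
for n,i in(("before",cv2.imread("pics/w4.png")[:,:,::-1]),("now",im)):
    h=hsv(np.ascontiguousarray(i))
    for x in (256,300,350,530):
        r0=np.nonzero(h[165:260,x,2]<60)[0][0]+165
        print(n,x,r0,[toJ(onz(cm,[[x,r0]],z))[0,:2].round(1).tolist() for z in(26,36)])
bot.move_straight(W([0,-50,130]),speed=150)
bot.gripper_open(); bot.goto(W([0,75,170]),down()); bot.sleep(.2)
s=bot.sense(); im=bot.read_camera("wrist"); cm=cam("wrist",s); w=np.zeros(im.shape[:2],bool); w[60:300]=1
pk,c=blob(red(im)&w); print("red",pk,toJ(onz(cm,[pk],86)[0]).round(1),cv2.boundingRect(c),s["wrist_force"],s["clock"])
cv2.imwrite("pics/w6.png",im[:,:,::-1])
```

```text
before 256 199 [[20.3, -19.9], [22.9, -21.7]]
before 300 198 [[20.8, -41.6], [23.4, -42.1]]
before 350 196 [[21.8, -66.2], [24.3, -65.3]]
before 530 192 [[23.8, -156.9], [26.3, -150.5]]
now 256 192 [[23.8, -20.1], [26.3, -21.9]]
now 300 192 [[23.8, -41.7], [26.2, -42.2]]
now 350 192 [[23.8, -66.2], [26.2, -65.2]]
now 530 192 [[23.8, -156.9], [26.3, -150.5]]
red [316.14045307 196.28446602] [-0.5 74.6 86. ] (299, 176, 35, 40) [ 0.40615173 -0.70232177 -0.24239671] 19.425
```

View pics/w6.png

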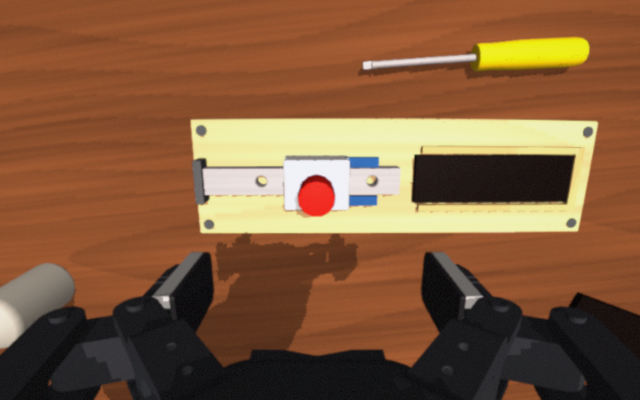

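The blank is confirmed flat: its edge reads the same at all four columns. The knob at (316,195) is centred between the open jaws. Next I lower over it and grip.

Run:
```python
from h import *
r=bot.move_straight(W([0,74.6,95]),speed=60,f_stop=10); s=bot.sense(); print(r,toJ(s["tcp_pos"]).round(2),s["wrist_force"])
if not r:
    bot.gripper_close(); bot.sleep(.2); s=bot.sense(); print(s["gripper_width"],toJ(s["tcp_pos"]).round(2),s["wrist_force"],s["clock"])
    im=bot.read_camera("wrist"); cv2.imwrite("pics/w7.png",im[:,:,::-1])
```

```text
False [ 0.31 74.76 95.53] [-0.26744085  0.29620046  0.0267907 ]
-0.002128377174400853 [1.000e-02 7.459e+01 9.500e+01] [ 0.41476307  0.45583598 -0.3163473 ] 21.8417
```

View pics/w7.png

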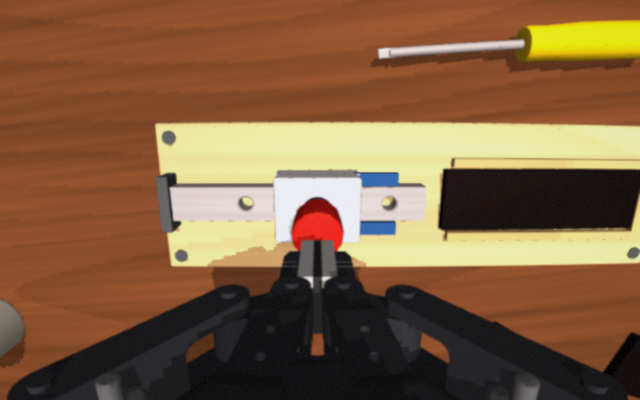

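I made a sign slip. The tips are 28 mm above the TCP, so the jaws shut at z = 123 mm, over the knob, touching nothing. For tips at 66 mm the TCP must be at about z = 37.

Run:
```python
from h import *
bot.gripper_open()
r=bot.move_straight(W([0,74.6,37]),speed=50,f_stop=10); s=bot.sense(); print(r,toJ(s["tcp_pos"]).round(2),s["wrist_force"])
if not r:
    bot.gripper_close(); bot.sleep(.2); s=bot.sense(); print(s["gripper_width"],toJ(s["tcp_pos"]).round(2),s["wrist_force"],s["clock"])
    im=bot.read_camera("wrist"); cv2.imwrite("pics/w8.png",im[:,:,::-1])
```

```text
False [ 0.28 74.73 37.42] [ 0.31597133  0.0042149  -0.30971978]
0.31085056835063285 [6.000e-02 7.459e+01 3.731e+01] [ 0.15847539 -0.43141492  2.46393192] 24.7583
```

View pics/w8.png

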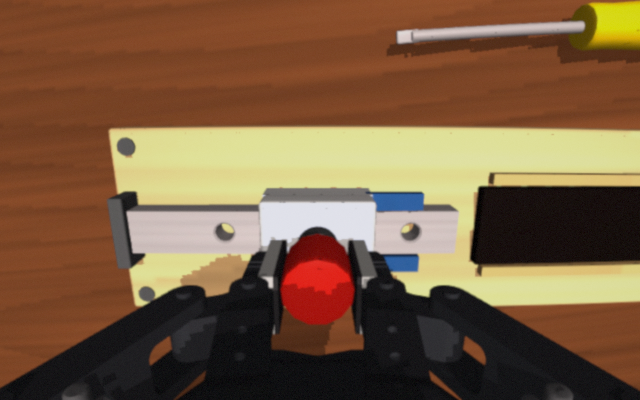

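The knob is gripped (opening 0.31, about 26–28 mm), with the jaws on both sides of it in the picture. Now pull, slide and drop.

Run:
```python
from h import *
def p(t): s=bot.sense(); print(t,toJ(s["tcp_pos"]).round(2),s["wrist_force"].round(2),round(s["gripper_width"],3),s["clock"])
bot.move_straight(W([0,74.6,48]),speed=30); bot.sleep(.3); p("up")
bot.move_straight(W([0,60,48]),speed=40,f_stop=20); bot.sleep(.1); p("slide15")
r=bot.move_straight(W([0,24.8,48]),speed=40,f_stop=20); bot.sleep(.2); p(("slide",r))
r=bot.move_straight(W([0,24.8,36]),speed=20,f_stop=15); bot.sleep(.3); p(("down",r))
im=bot.read_camera("wrist"); cv2.imwrite("pics/w9.png",im[:,:,::-1])
```

```text
up [-0.09 74.57 47.79] [ 2.   -0.81 -7.17] 0.315 25.625
slide15 [-0.1  59.13 47.95] [ 3.56 -2.17 -6.64] 0.307 26.2417
('slide', False) [-4.000e-02  2.432e+01  4.795e+01] [ 2.58 -2.71 -5.69] 0.314 27.475
('down', False) [ 0.14 24.9  37.26] [-2.12 -2.2   6.33] 0.313 28.525
```

View pics/w9.png

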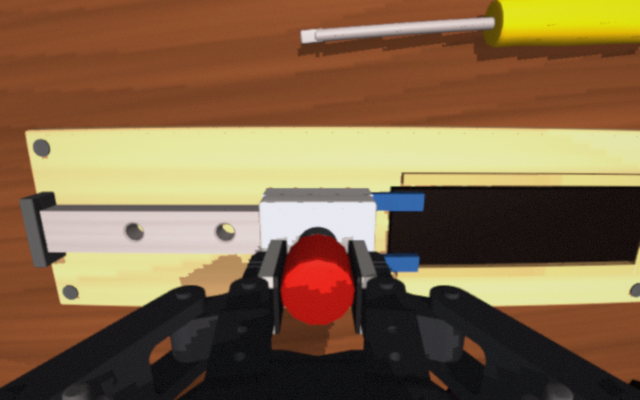

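The pin dropped to the home height: TCP z = 37.26 mm against 37.31 mm when it was first gripped home. The knob sits in the jaws as before. The holes at y = 75 and 125 mm are both uncovered, at (226,231) and (135,231), and the prongs overlap the blank's end at (400,202) and (405,263). Handing in.

```bash
python3 -c "
from plant import bot
print(bot.close_job())"
```

```text
the job is handed in; nothing more can be done
None
```

The job is handed in at about 28.5 s of the 48 s allowed. The blank is pressed flat and the stop has slid about 50 mm to the next hole. The pin is home, and the gripper is still holding the red knob.

**Last checks**
- **Blank:** after pressing, its far edge lay parallel to the jig at all four places measured. Before pressing it was visibly skewed.
- **Stop:** the tool ended at jig y = 24.9 mm (hole at 25 mm). The holes at 75 and 125 mm are uncovered, and both prongs are over the blank's end.
- **Pin:** it went down to the same tool height as when it was first gripped home (37.26 against 37.31 mm), with about 6 N pressing down. I did not separately test the lock by pushing sideways.
- **Grip:** the jaws were still on the knob, 0.313 open, the same as when first gripped.
- **Loose items:** the arm never came near the glue bottle, cork block or screwdriver, but I did not measure their positions again.

**What disagreed**
- **Fingertip position:** the stated tool geometry did not fit. The shut fingertips were about 28 mm behind the reported TCP, not 11 mm ahead. My first press and probe therefore met only air, and I found the true offset by touching the blank.
- **First grasp:** a sign slip of mine made the first grasp close in the air above the knob. It touched nothing.
- **Pressing force:** the lifter pin's 2.5 N resistance did not show clearly in the force readings while the blank went down.

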